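# Change over the rocking mixer and start it

## Robot

A 6-joint arm with a two-finger parallel gripper is mounted at the origin on the work surface. World frame = base frame: x ahead of the robot, y to its left, z up, the work surface at z = 0. Lengths are in m, angles in rad, forces in N, time in s.
With the tool pointing down it reaches from about 0.275 to 0.825 m from the base axis. Payload 4.9 kg.
Tool frame: the origin (TCP) lies midway between the tips of the shut fingers; the grasp point (between the pads) lies 19 mm behind it (bot.grip_depth is the distance from the TCP to the grasp point, in m); y points along the fingers, x is the direction in which the jaws open and shut, and the axes are right-handed (so a half turn about y gives the same grasp; the last joint's range is limited). The gripper opens to 85 mm and grips with 20 to 120 N. Pads are 22 mm wide; open, the fingers measure 114 mm over their backs; the gripper's body (76 mm by 85 mm) begins 54 mm behind the grasp point. The pads swing forward as they close: fully open they stand 13 mm farther back than shut.
Start: joints at [-1.361, 0.326, -0.193, 1.052, 0, 1.437], TCP at [0.185, -0.518, 0.231] pointing down, gripper open.
Joint ranges: [-2.65, 2.65], [-0.97, 1.79], [-1.3, 1.35], [-1.93, 2.1], [-1.47, 1.37], [-3.14, 3.14]. Speed limits (rad/s): [2.57, 2.57, 3.14, 3.14, 3.14, 3.14].

## Interface

Orientations are given as a unit quaternion [w, x, y, z].
In Python, from cell import bot gives the robot as it stands. Calls block until the motion is done:
- bot.move_pose(position, orientation): joint-space move of the TCP to a pose.
- bot.move_linear(position, speed=0.15, rotation=None, until_force=None): straight line of the TCP; rotation=None keeps the orientation; speed is the mean speed in m/s. With until_force (N) it stops when the force on the tool has changed by that much, and returns True; else False.
- bot.goto_joints(angles): joint-space move.
- bot.set_gripper(opening, grasp_force=None): opening from 0.0 (shut) to 1.0 (fully open); grasp_force is the grip in N (None keeps the last); returns when the fingers have stopped.
- bot.wait(seconds).
- bot.solve_ik(position, orientation): joint angles nearest the present ones, or None.
- bot.camera(name): name is "scene" or "top" or "wrist"; returns the picture (400x640x3 uint8, red, green, blue); there is no depth.
- bot.calibration(name): a dict with "mtx" (3x3 intrinsics, pixels), "extrinsics" (4x4, takes a point from world to camera coordinates); the wrist camera has in their place "hand_eye" (4x4, takes a point from camera to tool coordinates, whose origin is the TCP and whose axes are the tool frame's). Camera axes: x right, y down, z forward; pixel columns grow to the right and rows downward; lengths in m; the calibration is good to about 2 mm. A picture is of the moment at which its call begins: read the wrist's pose just before it. calibration takes no time and is no camera call.
A pose or a line that the arm cannot do raises bot.PlanningError and nothing moves.
- bot.close_job(): hands the job in, once; it reports no verdict.
Trained networks look in the newest picture that a camera, given by its name, has taken for a name from the list of things; names that differ only in an ending like _2 or _b are one class to them, and where a whole thing is asked for, a point or a joint stands for the part that bears it (a point fixed in the world has none). Each returns a list of dicts, best first, with "confidence" (0 to 1); they miss things now and then, are a little off and sometimes report something else, mostly with a low value. They report only what shows in the picture. A call takes as long as a camera call. They do not tell look-alikes from the thing itself.
- bot.search_frame(camera, thing): "bbox" ([left, top, width, height] in pixels, round what is visible of it).
Readings, each from a call of its own:
- bot.read_clock(): time.
- bot.read_joint_positions(): joint angles.
- bot.read_joint_vel(): joint speeds.
- bot.read_joint_efforts(): joint torques, N m.
- bot.read_position(): TCP position.
- bot.read_tool_rot(): TCP orientation.
- bot.read_ft_force(): force on the tool from outside, world axes, zero at the start.
- bot.read_moment(): the same for the moment, N m.
- bot.read_gripper_width(): opening from 0.0 (shut) to 1.0 (fully open).
Only numpy, scipy, OpenCV 4.12 (cv2) and the standard library are available. Lean on these libraries where they do the work, as an engineer would, in place of code of your own. Each camera call takes 0.05 s, during which the arm holds its last target.

## Task

Change over the rocking mixer: stand every specimen jar left on its platform upright in the steel tray, and lay the two pairs of square bottles on the platform, one pair in each bay, flat, running front to back and close side by side (no more than about 5 mm apart, ends roughly level). Take both bottles of a pair together in one grip and set them down as a pair; a bottle may be shifted alone to bring it back beside its mate, but not lifted away from it, and nothing may be dropped. When all is loaded, lift the clear guard cover, flip the toggle beneath fully over to on, and shut the cover again; leave everything else on the bench where it is.

Things in the scene. Friction and masses are not known exactly. Their poses are not given: they have to be found in the camera images.
- rocker: Rocking mixer (it stands still during the task), fixed. White housing on the bench with an aluminium platform on top, 182 long (its x) x 266 wide (its y). Origin on the bench under its middle; z up, x towards its far side, y to its left. Platform floor 85 above the bench. Ribs 6 high and 6 thick run around the platform and along its middle (front to back), making two bays side by side, each 170 (x) x 124 (y) inside.
- bay_left (a point): Centre of the floor of the bay on the rocker's +y side; axes as the rocker's (bay's length is x, front to back).
- bay_right (a point): Centre of the floor of the bay on the rocker's -y side; axes as the rocker's (bay's length is x, front to back).
- tray: Fixed shallow steel tray, 150 (its x) x 210 (its y) x 28 high, walls and floor 4 thick, open on top. Origin under its centre on the bench. The specimen jars go here.
- jar1_mid (a point): Round specimen jar standing upright on the rocker at the start (one to three jars are present; absent ones read None): clear glass, white screw cap, 45 dia x 60 high, about 100 g. Point on its axis half-way up (30 above its base); z is its axis, up.
- jar2_mid (a point): Round specimen jar standing upright on the rocker at the start (one to three jars are present; absent ones read None): clear glass, white screw cap, 45 dia x 60 high, about 100 g. Point on its axis half-way up (30 above its base); z is its axis, up.
- jar3_mid (a point): Round specimen jar standing upright on the rocker at the start (one to three jars are present; absent ones read None): clear glass, white screw cap, 45 dia x 60 high, about 100 g. Point on its axis half-way up (30 above its base); z is its axis, up.
- bottle1a_mid (a point): Square amber glass bottle lying on its side on the bench, of pair 1 (mates: bottle1a and bottle1b, side by side, parallel, at first 2 to 8 apart). Square body 72 long x 28 x 28 with black screw cap (25 dia) that sticks out along +x to 64 from this point. About 90 g. Point at the centre of the square body, 14 above its underside; x runs along the bottle to the cap.
- bottle1b_mid (a point): Square amber glass bottle lying on its side on the bench, of pair 1 (mates: bottle1a and bottle1b, side by side, parallel, at first 2 to 8 apart). Square body 72 long x 28 x 28 with black screw cap (25 dia) that sticks out along +x to 64 from this point. About 90 g. Point at the centre of the square body, 14 above its underside; x runs along the bottle to the cap.
- bottle2a_mid (a point): Square amber glass bottle lying on its side on the bench, of pair 2 (mates: bottle2a and bottle2b, side by side, parallel, at first 2 to 8 apart). Square body 72 long x 28 x 28 with black screw cap (25 dia) that sticks out along +x to 64 from this point. About 90 g. Point at the centre of the square body, 14 above its underside; x runs along the bottle to the cap.
- bottle2b_mid (a point): Square amber glass bottle lying on its side on the bench, of pair 2 (mates: bottle2a and bottle2b, side by side, parallel, at first 2 to 8 apart). Square body 72 long x 28 x 28 with black screw cap (25 dia) that sticks out along +x to 64 from this point. About 90 g. Point at the centre of the square body, 14 above its underside; x runs along the bottle to the cap.
- switchbox: Fixed grey start-switch box, 120 (its x) x 100 (its y) x 45 high, with a toggle on top under a clear hinged guard cover. Origin on the bench under its middle; x points to the hinge side.
- cover (a joint): Guard cover angle: 0 = shut, 1.9 rad = fully open (stop). Clear cap 80 x 52 x 58 high, hinged along the box's y at its +x end; light closing spring, so it falls shut from below about 0.6 rad; tipped beyond about 1.0 rad its own weight keeps it resting open at the stop. Needs about 0.5 N at the tab.
- cover_hinge (a point): Middle of the cover's hinge line (line runs along the switch box's y), 47 above the bench, on the box's x = +50. Axes as the box's.
- cover_tab (a point): Centre of the rounded end of the black tab that sticks out of the cover's front: 12 wide (along y), round end 18 dia about y. Shut, it lies 105 in front of (-x) and 32 above the hinge line, so 79 above the bench, beyond the cover's front wall by 25; it moves on a circle about the hinge. It can be pinched across y from above and will pivot between the fingers.
- toggle (a joint): Toggle angle: 0 = off, leaning to the box's -x; 1.0 rad = on, leaning to +x. Stays where it is left (about 1 N at the tip).
- toggle_tip (a point): Centre of the toggle's ball end (15 dia, steel), 40 from its pivot; the pivot is on the box's x = +10, y = 0, 48 above the bench. Upright, the tip is 88 above the bench.
- washbottle: Bystander, loose: plastic wash bottle with red cap, 60 dia x 150 high. Origin at the centre of its underside.
- beaker: Bystander, loose: glass beaker, 70 dia x 85 high. Origin at the centre of its underside.
- petri: Bystander, loose: stack of two Petri dishes, 90 dia x 29 high. Origin at the centre of its underside.
- timer: Bystander, loose: white pocket timer lying flat, 50 x 75 x 18. Origin at the centre of its underside.
- slidebox: Bystander, loose: closed grey slide box, 93 x 78 x 30. Origin at the centre of its underside.
There are look-alikes about, which are no part of the job. Leave any purple look-alike of the part that bears bottle1b_mid alone. Leave any red look-alike of the part that bears bottle2a_mid alone.

How it is judged:
On the way, in this order (a step that is already met when the one before it is completed fails the run):
1. all jars stand in the tray and each pair of bottles lies side by side in its own bay (x of jar1_mid in the frame of tray between -0.07 and 0.07 m and y of jar1_mid in the frame of tray between -0.1 and 0.1 m and z of jar1_mid in the frame of tray between 0.025 and 0.045 m and angle between each of jar1_mid, jar2_mid, jar3_mid's own z axis and vertical below 0.15 rad and x of jar2_mid in the frame of tray between -0.07 and 0.07 m and y of jar2_mid in the frame of tray between -0.1 and 0.1 m and z of jar2_mid in the frame of tray between 0.025 and 0.045 m and x of jar3_mid in the frame of tray between -0.07 and 0.07 m and y of jar3_mid in the frame of tray between -0.1 and 0.1 m and z of jar3_mid in the frame of tray between 0.025 and 0.045 m and (((x of bottle1a_mid in the frame of bay_left between -0.06 and 0.06 m and y of bottle1a_mid in the frame of bay_left between -0.055 and 0.055 m and z of bottle1a_mid in the frame of bay_left between 0.008 and 0.021 m and angle between the x axis of each of bottle1a_mid, bottle1b_mid and the x axis of bay_left, either way round below 0.35 rad and x of bottle1b_mid in the frame of bay_left between -0.06 and 0.06 m and y of bottle1b_mid in the frame of bay_left between -0.055 and 0.055 m and z of bottle1b_mid in the frame of bay_left between 0.008 and 0.021 m and distance between bottle1a_mid and bottle1b_mid below 0.038 m) and (x of bottle2a_mid in the frame of bay_right between -0.06 and 0.06 m and y of bottle2a_mid in the frame of bay_right between -0.055 and 0.055 m and z of bottle2a_mid in the frame of bay_right between 0.008 and 0.021 m and angle between the x axis of each of bottle2a_mid, bottle2b_mid and the x axis of bay_right, either way round below 0.35 rad and x of bottle2b_mid in the frame of bay_right between -0.06 and 0.06 m and y of bottle2b_mid in the frame of bay_right between -0.055 and 0.055 m and z of bottle2b_mid in the frame of bay_right between 0.008 and 0.021 m and distance between bottle2a_mid and bottle2b_mid below 0.038 m)) or ((x of bottle1a_mid in the frame of bay_right between -0.06 and 0.06 m and y of bottle1a_mid in the frame of bay_right between -0.055 and 0.055 m and z of bottle1a_mid in the frame of bay_right between 0.008 and 0.021 m and angle between the x axis of each of bottle1a_mid, bottle1b_mid and the x axis of bay_right, either way round below 0.35 rad and x of bottle1b_mid in the frame of bay_right between -0.06 and 0.06 m and y of bottle1b_mid in the frame of bay_right between -0.055 and 0.055 m and z of bottle1b_mid in the frame of bay_right between 0.008 and 0.021 m and distance between bottle1a_mid and bottle1b_mid below 0.038 m) and (x of bottle2a_mid in the frame of bay_left between -0.06 and 0.06 m and y of bottle2a_mid in the frame of bay_left between -0.055 and 0.055 m and z of bottle2a_mid in the frame of bay_left between 0.008 and 0.021 m and angle between the x axis of each of bottle2a_mid, bottle2b_mid and the x axis of bay_left, either way round below 0.35 rad and x of bottle2b_mid in the frame of bay_left between -0.06 and 0.06 m and y of bottle2b_mid in the frame of bay_left between -0.055 and 0.055 m and z of bottle2b_mid in the frame of bay_left between 0.008 and 0.021 m and distance between bottle2a_mid and bottle2b_mid below 0.038 m)))), for 0.2 s.
2. the guard cover is lifted (value of joint cover above 0.8 rad), for 0.1 s.
3. the toggle is flipped on (value of joint toggle above 0.8 rad), for 0.1 s.
4. the cover is shut with the toggle on (value of joint cover below 0.08 rad and value of joint toggle above 0.8 rad), for 0.2 s.
At the end, for the whole second after the job is handed in: Every present jar stands in the tray, upright within 0.15 rad; each pair lies in a bay of its own, bottles flat on the bay floor, within 0.35 rad of front-to-back, centres of mates less than 38 mm apart; toggle beyond 0.8 rad; cover below 0.08 rad; all at rest (all of step 1 and all of step 4 and linear speed of each of bottle1a, bottle1b, bottle2a, bottle2b, jar1, jar2, jar3 below 0.03 m/s); the robot touches nothing.
It fails at once if a bottle is lifted away (its centre more than 80 mm above the bench) while its mate still lies on the bench ((height (world z) of bottle1a_mid above 0.08 m and height (world z) of bottle1b_mid below 0.035 m) or (height (world z) of bottle1b_mid above 0.08 m and height (world z) of bottle1a_mid below 0.035 m) or (height (world z) of bottle2a_mid above 0.08 m and height (world z) of bottle2b_mid below 0.035 m) or (height (world z) of bottle2b_mid above 0.08 m and height (world z) of bottle2a_mid below 0.035 m)).
It fails at once if a bottle or jar is dropped from a height (falls faster than 1.2 m/s out of the fingers) ((linear speed of bottle1a above 1.2 m/s and contact force between bottle1a and the fingers below 0.05 N) or (linear speed of bottle1b above 1.2 m/s and contact force between bottle1b and the fingers below 0.05 N) or (linear speed of bottle2a above 1.2 m/s and contact force between bottle2a and the fingers below 0.05 N) or (linear speed of bottle2b above 1.2 m/s and contact force between bottle2b and the fingers below 0.05 N) or (linear speed of jar1 above 1.2 m/s and contact force between jar1 and the fingers below 0.05 N) or (linear speed of jar2 above 1.2 m/s and contact force between jar2 and the fingers below 0.05 N) or (linear speed of jar3 above 1.2 m/s and contact force between jar3 and the fingers below 0.05 N)).
It fails at once if a bystander is moved more than 50 mm or tipped over (distance of any of washbottle, beaker, petri, timer, slidebox from where it was at the start of the episode above 0.05 m or angle between any of washbottle, beaker, petri, timer, slidebox's own z axis and vertical above 0.6 rad).
Of jar1, jar2, jar3 only 1 to 3 are there at a start; the rules pass over those that are not, and their reading is None.
At some moment in a run one of bottle1a, bottle1b, bottle2a, bottle2b may be knocked a few centimetres aside while the robot is not near it.
It also fails if it takes over 210 s, if anything falls off the work surface, if the arm or the gripper's body presses on something with over 40 N, if the wrist force passes 120 N, or if a joint passes its speed limit or range.

## Working session

There is one attempt and no reset: what is moved stays moved. The work goes in short steps, each a Python script; the robot and the scene stay as the last script left them, time stands still between calls to the robot, and variables do not carry over. Pictures are saved under pics/ and viewed, and the job is handed in when it is done.

```bash
ls; mkdir -p pics; python3 - <<'E'
from cell import bot
import cv2
for n in ["scene","top","wrist"]:
    im=bot.camera(n); cv2.imwrite(f"pics/{n}0.png",im[:,:,::-1])
    c=bot.calibration(n)
    print(n,{k:v.round(4).tolist() if hasattr(v,'round') else v for k,v in c.items()})
print(bot.read_clock(),bot.read_tool_rot(),bot.grip_depth)
E
```

```text
pics
scene {'mtx': [[398.1011, 0.0, 312.3644], [0.0, 398.1011, 204.8236], [0.0, 0.0, 1.0]], 'extrinsics': [[0.8282, 0.5603, -0.011, -0.3979], [0.4486, -0.6748, -0.586, -0.2419], [-0.3358, 0.4804, -0.8102, 1.5257], [0.0, 0.0, 0.0, 1.0]]}
top {'mtx': [[371.098, 0.0, 317.0154], [0.0, 371.098, 201.7108], [0.0, 0.0, 1.0]], 'extrinsics': [[-0.0203, -0.9997, 0.0127, -0.0921], [-0.9976, 0.0194, -0.066, 0.525], [0.0658, -0.014, -0.9977, 1.0981], [0.0, 0.0, 0.0, 1.0]]}
wrist {'mtx': [[358.0547, 0.0, 325.1016], [0.0, 358.0547, 189.7149], [0.0, 0.0, 1.0]], 'hand_eye': [[1.0, -0.0006, 0.0001, -0.0006], [-0.0003, -0.2829, 0.9592, -0.1429], [-0.0006, -0.9592, -0.2829, 0.0732], [0.0, 0.0, 0.0, 1.0]]}
0.15 [ 0.57846785 -0.57783727  0.40745914 -0.40676293] 0.0187
```

View pics/scene0.png

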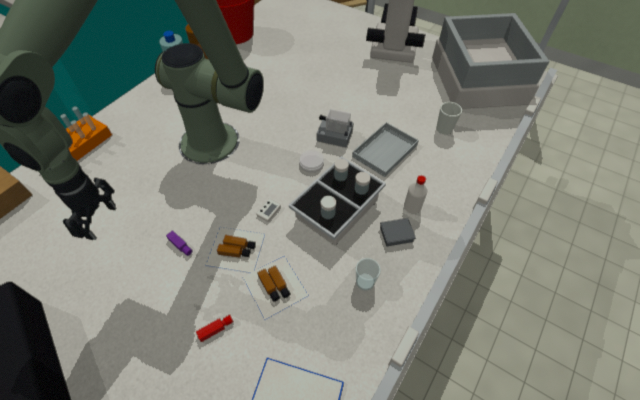

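View pics/top0.png

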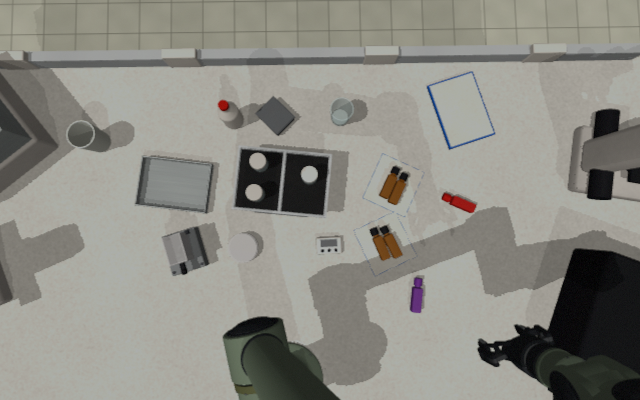

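View pics/wrist0.png

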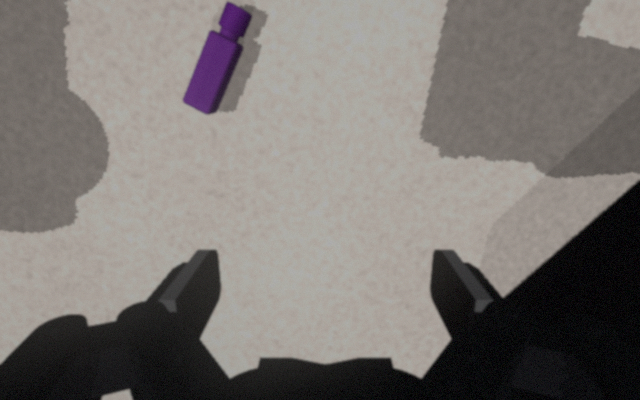

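```bash
cat > h.py <<'E'
from cell import bot
import numpy as np, cv2
from scipy.spatial.transform import Rotation as R
GD=bot.grip_depth
def q_of(M):
    q=R.from_matrix(M).as_quat(); return np.array([q[3],q[0],q[1],q[2]])
def Rq(q): return R.from_quat([q[1],q[2],q[3],q[0]]).as_matrix()
def down(a):
    x=np.array([np.cos(a),np.sin(a),0]); y=np.array([0,0,-1.]); return q_of(np.c_[x,y,np.cross(x,y)])
def w2c(cam,pose=None):
    c=bot.calibration(cam)
    if cam!="wrist": return c["mtx"],np.array(c["extrinsics"])
    T=np.eye(4); p,q=pose; T[:3,:3]=Rq(q); T[:3,3]=p
    return c["mtx"],np.linalg.inv(T@c["hand_eye"])
def unproj(uv,z,cam,pose=None):
    K,E=w2c(cam,pose); uv=np.atleast_2d(uv).astype(float)
    d=(np.linalg.inv(K)@np.c_[uv,np.ones(len(uv))].T).T@E[:3,:3]
    o=-E[:3,:3].T@E[:3,3]
    t=(z-o[2])/d[:,2]; return o+d*t[:,None]
def proj(P,cam,pose=None):
    K,E=w2c(cam,pose); P=np.atleast_2d(P); c=P@E[:3,:3].T+E[:3,3]; u=c@K.T; return u[:,:2]/u[:,2:]
def shot(cam,name=None):
    pose=(bot.read_position(),bot.read_tool_rot()) if cam=="wrist" else None
    im=bot.camera(cam)
    if name: cv2.imwrite(f"pics/{name}.png",im[:,:,::-1])
    return im,pose
E
python3 - <<'E'
from h import *
import cv2
im,_=shot("top")
H={"rocker":.09,"tray":.028,"jar1_mid":.06+.085,"bottle1a_mid":.028,"switchbox":.045,"cover":.1,"cover_tab":.08,"toggle_tip":.08,"washbottle":.1,"beaker":.085,"petri":.03,"timer":.018,"slidebox":.03}
for n,z in H.items():
    for d in bot.search_frame("top",n):
        l,t,w,h=d["bbox"]
        if d["confidence"]>.25: print(n,round(d["confidence"],2),np.round(d["bbox"]),unproj([l+w/2,t+h/2],z,"top")[0].round(3))
# bigger crop
cv2.imwrite("pics/topcrop.png",cv2.resize(im[60:290,120:450,::-1],None,fx=2.4,fy=2.4,interpolation=cv2.INTER_CUBIC))
K,E=w2c("top"); print(-E[:3,:3].T@E[:3,3], bot.read_clock())
E
```

```text
rocker 0.84 [233. 146. 100.  72.] [ 0.576 -0.007  0.09 ]
tray 0.94 [136. 153.  76.  64.] [0.58  0.32  0.028]
jar1_mid 0.84 [246. 155.  25.  18.] [0.618 0.053 0.145]
bottle1a_mid 0.66 [368. 228.  22.  31.] [ 0.395 -0.282  0.028]
bottle1a_mid 0.56 [255.  97.  39.  43.] [0.777 0.021 0.028]
switchbox 0.75 [162. 226.  48.  51.] [0.386 0.279 0.045]
switchbox 0.72 [233. 144.  98.  73.] [ 0.585 -0.001  0.045]
cover 0.65 [160. 236.  33.  37.] [0.38  0.287 0.1  ]
cover_tab 0.96 [164. 234.  30.  41.] [0.378 0.288 0.08 ]
washbottle 0.7 [216.  98.  29.  31.] [0.773 0.137 0.1  ]
beaker 0.77 [330. 100.  24.  29.] [ 0.768 -0.178  0.085]
petri 0.92 [228. 230.  35.  36.] [0.391 0.112 0.03 ]
timer 0.95 [318. 238.  21.  17.] [ 0.388 -0.134  0.018]
slidebox 0.61 [255.  99.  40.  39.] [0.776 0.019 0.03 ]
slidebox 0.29 [135. 156.  76.  58.] [0.581 0.323 0.03 ]
[ 0.44964449 -0.08696196  1.13147136] 0.85
```

View pics/topcrop.png

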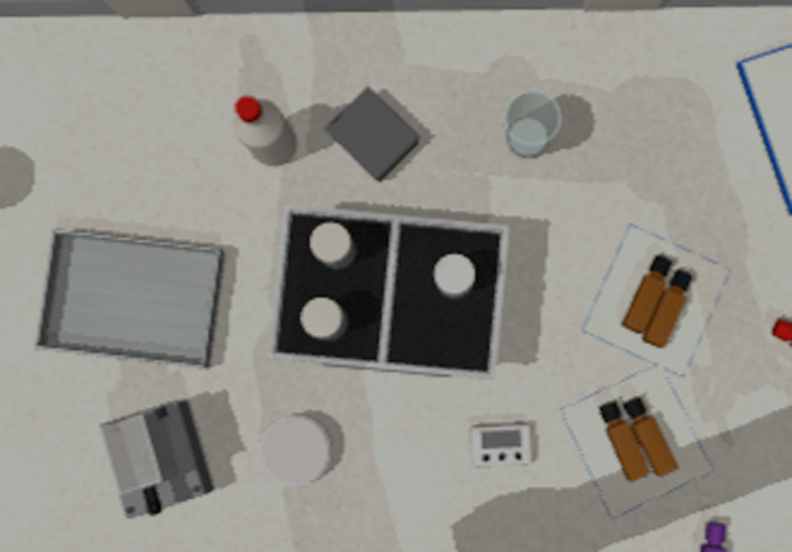

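```bash
python3 - <<'E'
from h import *
print(Rq(bot.read_tool_rot()).round(3).tolist())
P=np.array([[288,211],[507,227],[490,375],[272,355]])/2.4+[120,60]
print("rocker",unproj(P,.091,"top")[:,:2].round(3).tolist(), unproj(P,.091,"top").mean(0).round(3))
P=np.array([[55,231],[222,247],[208,366],[38,347]])/2.4+[120,60]
print("tray",unproj(P,.028,"top")[:,:2].round(3).tolist(), unproj(P,.028,"top").mean(0).round(3))
for p in ([.45,-.29,.25],[.6,.0,.38],[.58,.3,.3],[.4,.28,.3]):
  for a in (np.pi/2,-np.pi/2,0,np.pi):
    j=bot.solve_ik(p,down(a)); print(p,round(a,2),None if j is None else np.round(j,2))
t=bot.read_clock()
bot.move_pose([.40,-.27,.25],down(np.pi/2)); print(bot.read_clock()-t)
im,pose=shot("wrist","w1"); print(pose)
print(bot.search_frame("wrist","bottle1a_mid"))
E
```

```text
[[0.337, 0.0, 0.941], [-0.941, -0.0, 0.337], [0.0, -1.0, -0.0]]
rocker [[0.675, 0.113], [0.651, -0.145], [0.477, -0.121], [0.505, 0.133]] [ 0.577 -0.005  0.091]
tray [[0.669, 0.415], [0.645, 0.208], [0.497, 0.225], [0.524, 0.434]] [0.584 0.32  0.028]
[0.45, -0.29, 0.25] 1.57 [-0.71  0.29 -0.2   1.09  0.   -0.71]
[0.45, -0.29, 0.25] -1.57 [-0.71  0.29 -0.2   1.09  0.    2.43]
[0.45, -0.29, 0.25] 0 [-0.71  0.29 -0.2   1.09  0.    0.86]
[0.45, -0.29, 0.25] 3.14 [-0.71  0.29 -0.2   1.09  0.   -2.28]
[0.6, 0.0, 0.38] 1.57 [-0.12  0.38  0.26  1.45  0.   -0.12]
[0.6, 0.0, 0.38] -1.57 [-0.12  0.38  0.26  1.45  0.    3.02]
[0.6, 0.0, 0.38] 0 [-0.12  0.38  0.26  1.45  0.    1.45]
[0.6, 0.0, 0.38] 3.14 [-0.12  0.38  0.26  1.45  0.   -1.69]
[0.58, 0.3, 0.3] 1.57 [0.36 0.5  0.24 1.32 0.   0.36]
[0.58, 0.3, 0.3] -1.57 [ 0.36  0.5   0.24  1.32  0.   -2.78]
[0.58, 0.3, 0.3] 0 [0.36 0.5  0.24 1.32 0.   1.94]
[0.58, 0.3, 0.3] 3.14 [ 0.36  0.5   0.24  1.32  0.   -1.21]
[0.4, 0.28, 0.3] 1.57 [ 0.46  0.17 -0.22  1.18  0.    0.46]
[0.4, 0.28, 0.3] -1.57 [ 0.46  0.17 -0.22  1.18  0.   -2.68]
[0.4, 0.28, 0.3] 0 [ 0.46  0.17 -0.22  1.18  0.    2.03]
[0.4, 0.28, 0.3] 3.14 [ 0.46  0.17 -0.22  1.18  0.   -1.11]
1.8916999999999997
(array([ 0.39991135, -0.27032019,  0.24999511]), array([-0.50017035,  0.50026242,  0.49973204, -0.49983499]))
[{'bbox': [280.0, 102.3, 60.1, 89.5], 'confidence': 0.76}]
```

View pics/w1.png

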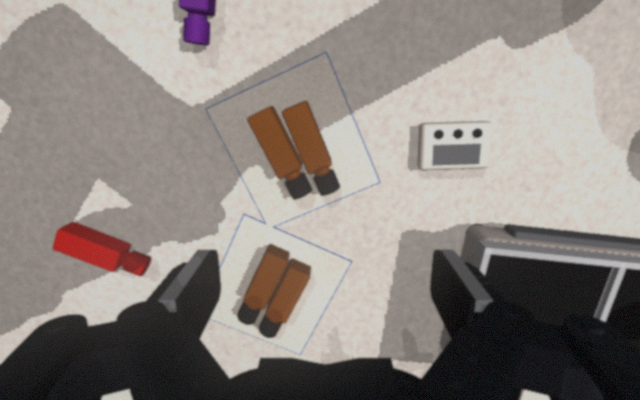

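```bash
python3 - <<'E'
from h import *
t=bot.read_clock()
bot.move_pose([.60,.14,.36],down(np.pi/2)); print(bot.read_clock()-t)
im,pose=shot("wrist","w2"); print(pose)
import json; json.dump([list(map(float,pose[0])),list(map(float,pose[1]))],open("w2.json","w"))
for d in bot.search_frame("wrist","jar1_mid")+bot.search_frame("wrist","tray")+bot.search_frame("wrist","cover_tab"): print(d)
E
```

```text
1.7166000000000001
(array([0.59997447, 0.13884019, 0.35972213]), array([ 0.50039349, -0.50036373, -0.49936578,  0.49987629]))
{'bbox': [228.5, 154.0, 51.7, 50.8], 'confidence': 0.72}
{'bbox': [378.4, 56.5, 182.1, 137.4], 'confidence': 0.9}
{'bbox': [415.5, 0.4, 85.9, 23.8], 'confidence': 0.18}
{'bbox': [87.8, 121.6, 70.0, 46.5], 'confidence': 0.17}
```

View pics/w2.png

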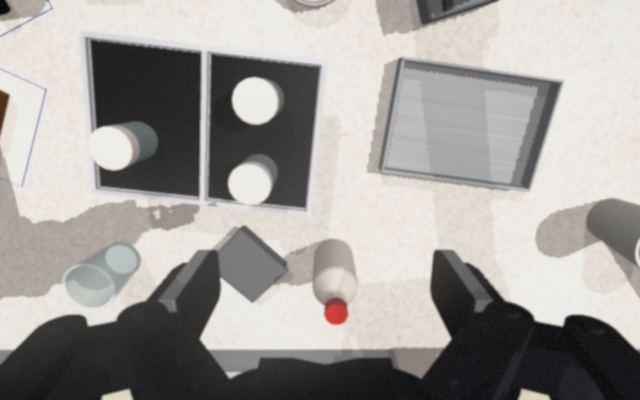

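```bash
python3 - <<'E'
from h import *
import json
pose=[np.array(a) for a in json.load(open("w2.json"))]
im=cv2.imread("pics/w2.png"); g=cv2.cvtColor(im,cv2.COLOR_BGR2GRAY)
r=unproj([[84,36],[324,65],[307,212],[96,191]],.091,"wrist",pose)[:,:2]
t=unproj([[402,58],[562,81],[529,190],[381,171]],.028,"wrist",pose)[:,:2]
for n,c in (("rocker",r),("tray",t)):
    print(n,c.mean(0).round(4),[round(float(np.linalg.norm(c[i]-c[(i+1)%4])),3) for i in range(4)],
      [round(float(np.degrees(np.arctan2(*(c[j]-c[i])[::-1]))),2) for i,j in((0,1),(3,2),(0,3),(1,2))])
roi=g[20:215,80:330]
c=cv2.HoughCircles(roi,cv2.HOUGH_GRADIENT,1,40,param1=100,param2=18,minRadius=19,maxRadius=29)
for x,y,rr in c[0]:
    print("cap",x+80,y+20,rr, unproj([x+80,y+20],.145,"wrist",pose)[0].round(4))
# top camera caps
im=cv2.imread("pics/top0.png"); g=cv2.cvtColor(im,cv2.COLOR_BGR2GRAY)[145:217,234:332]
c=cv2.HoughCircles(cv2.resize(g,None,fx=4,fy=4,interpolation=cv2.INTER_CUBIC),cv2.HOUGH_GRADIENT,1,60,param1=100,param2=18,minRadius=28,maxRadius=45)
for x,y,rr in c[0]: print("topcap",rr/4,unproj([x/4+234,y/4+145],.145,"top")[0].round(4))
E
```

```text
rocker [0.5795 0.0009] [0.257, 0.171, 0.254, 0.173] [83.36, 83.86, -6.19, -7.14]
tray [0.5838 0.328 ] [0.206, 0.145, 0.207, 0.146] [82.24, 82.43, -7.92, -7.51]
cap 249.5 183.5 21.3 [0.6275 0.0612 0.145 ]
cap 253.5 100.5 24.1 [0.544  0.0702 0.145 ]
cap 111.5 150.5 20.7 [ 0.5927 -0.0759  0.145 ]
topcap 8.45 [0.5435 0.0668 0.145 ]
topcap 8.175 [0.6274 0.0574 0.145 ]
topcap 9.075 [ 0.587  -0.0818  0.145 ]
```

```bash
cat >> h.py <<'E'
RY=np.radians(-6.5); RC=np.array([.579,-.0015]); TY=np.radians(-7.7); TC=np.array([.584,.326])
def fr(c,a,p): return c+np.array([np.cos(a)*p[0]-np.sin(a)*p[1],np.sin(a)*p[0]+np.cos(a)*p[1]])
def jar(p,slot):
    zg=.098; a=RY+np.pi/2
    bot.set_gripper(1.0,40)
    bot.move_pose([*p,.22],down(a)); bot.move_linear([*p,zg],speed=.12)
    bot.set_gripper(0.0,40); w=bot.read_gripper_width(); print("w",w)
    if w<.3: print("MISS"); return
    bot.move_linear([*p,.21],speed=.15)
    q=fr(TC,TY,slot); a2=TY
    bot.move_pose([*q,.14],down(a2)); print("w",bot.read_gripper_width())
    bot.move_linear([*q,.04],speed=.12)
    f=bot.move_linear([*q,zg-.081-.003],speed=.03,until_force=3); print("touch",f,bot.read_position()[2])
    bot.set_gripper(.78); bot.move_linear([*q,.14],speed=.15)
    print("t",bot.read_clock())
E
python3 - <<'E'
from h import *
jar([.6274,.0593],[0,-.062])
shot("top","t1")
E
```

```text
w 0.517375003553901
w 0.5101172954506975
touch True 0.01730294898576108
t 12.9083
```

View pics/t1.png

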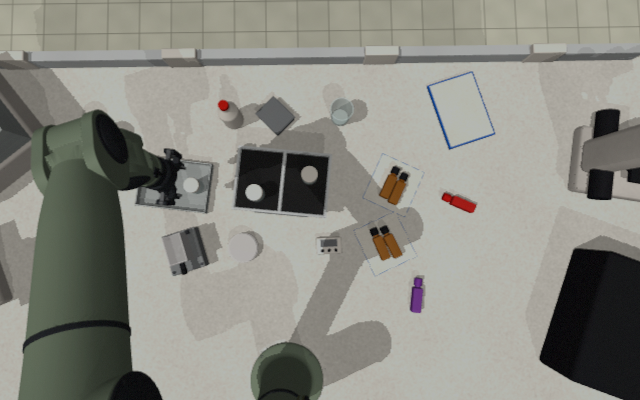

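```bash
python3 - <<'E'
from h import *
print(unproj([191,185],.064,"top"),fr(TC,TY,[0,-.062]))
jar([.5437,.0685],[0,0.002])
jar([.589,-.079],[0,.064])
bot.move_pose([.56,.2,.34],down(np.pi/2)); 
im,pose=shot("wrist","w3"); shot("top","t2")
print(pose,bot.read_clock())
E
```

```text
[[0.57528006 0.25990537 0.064     ]] [0.57569286 0.26455904]
w 0.5074618958200611
w 0.5054196832448479
touch True 0.01738602492535857
t 22.25
w 0.5145899186556032
w 0.513097481566624
touch True 0.017331783274513977
t 32.0667
(array([0.55986364, 0.20019192, 0.33929448]), array([ 0.50024632, -0.49979671, -0.49968536,  0.50027133])) 33.8833
```

View pics/w3.png

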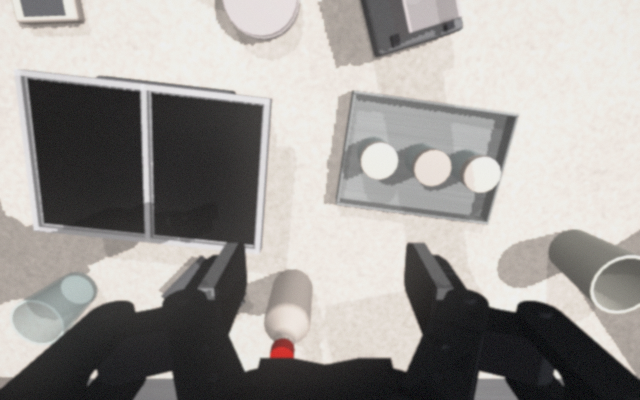

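View pics/t2.png

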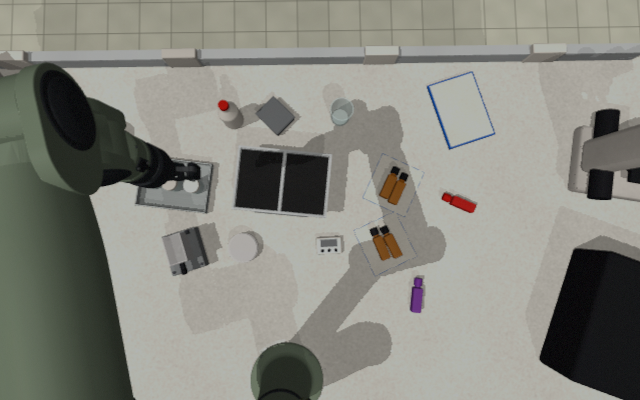

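```bash
cat >> h.py <<'E'
def amber(im):
    hsv=cv2.cvtColor(im,cv2.COLOR_RGB2HSV); return cv2.inRange(hsv,(6,120,40),(20,255,255))
E
python3 - <<'E'
from h import *
pose=(np.array([0.55986364, 0.20019192, 0.33929448]), np.array([ 0.50024632, -0.49979671, -0.49968536,  0.50027133]))
g=cv2.imread("pics/w3.png",0)
m=(g<75).astype(np.uint8); m[:, 275:]=0; m[:60]=0; m[235:,:]=0
m=cv2.morphologyEx(m,cv2.MORPH_OPEN,np.ones((5,5)))
n,l,s,c=cv2.connectedComponentsWithStats(m)
for i in range(1,n):
    if s[i,4]>5000:
        pts=np.argwhere(l==i)[:,::-1]
        hull=cv2.convexHull(pts.astype(np.int32))[:,0]
        w=unproj(hull,.087,"wrist",pose)[:,:2].astype(np.float32)
        print(s[i],cv2.minAreaRect(w))
bot.set_gripper(1.0)
bot.move_pose([.50,-.285,.24],down(np.pi/2)); 
im,pose=shot("wrist","w4"); print([x.tolist() for x in pose])
m=amber(im); cv2.imwrite("pics/w4m.png",m)
n,l,s,c=cv2.connectedComponentsWithStats(m); print(s[s[:,4]>100].tolist())
E
```

```text
[   29    80   115   153 14843] ((0.5705499053001404, -0.06428602337837219), (0.11618675291538239, 0.1636742651462555), 83.54010009765625)
[  152    94   109   141 14032] ((0.5854520201683044, 0.06474905461072922), (0.11716485768556595, 0.1635490357875824), 83.22122192382812)
[[0.5006191276420525, -0.28422440481250844, 0.2402867509379105], [-0.4994977238274361, 0.4997921603585432, 0.5005010808729575, -0.5002084449310626]]
[[0, 0, 640, 400, 248223], [255, 0, 58, 83, 2409], [293, 0, 53, 78, 2208], [249, 167, 47, 68, 1607], [273, 183, 47, 67, 1553]]
```

View pics/w4.png

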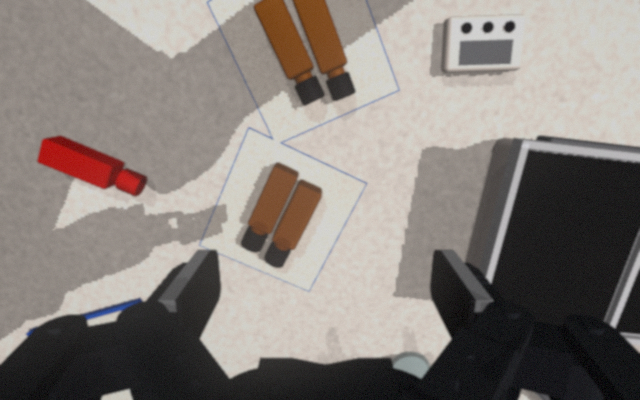

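View pics/w4m.png

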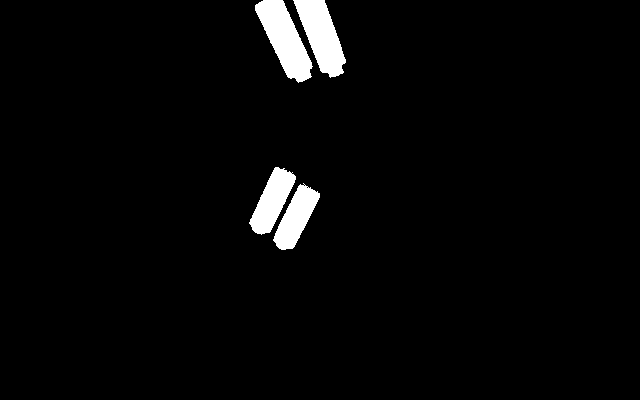

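```bash
cat >> h.py <<'E'
def bottles(im,pose,cam="wrist",z=.028,roi=None,minA=900):
    """body centres + yaw (towards cap assumed +x half)"""
    m=cv2.morphologyEx(amber(im),cv2.MORPH_OPEN,np.ones((9,9)))
    if roi is not None:
        k=np.zeros_like(m); k[roi[1]:roi[3],roi[0]:roi[2]]=1; m=m*k
    n,l,s,c=cv2.connectedComponentsWithStats(m); out=[]
    for i in range(1,n):
        if s[i,4]<minA: continue
        hull=cv2.convexHull(np.argwhere(l==i)[:,::-1].astype(np.int32))[:,0]
        w=unproj(hull,z,cam,pose)[:,:2].astype(np.float32)
        b=cv2.boxPoints(cv2.minAreaRect(w))
        e=[b[1]-b[0],b[2]-b[1]]; L=[np.linalg.norm(v) for v in e]; k=int(L[1]>L[0])
        d=e[k]/L[k]; d=d if d[0]>0 else -d
        base=b.mean(0)-d*L[k]/2
        out.append((base+d*.036,np.degrees(np.arctan2(d[1],d[0])),L[k],L[1-k]))
    return out
E
python3 - <<'E'
from h import *
im=cv2.imread("pics/w4.png")[:,:,::-1].copy()
pose=[np.array(x) for x in [[0.5006191276420525, -0.28422440481250844, 0.2402867509379105], [-0.4994977238274361, 0.4997921603585432, 0.5005010808729575, -0.5002084449310626]]]
for r in bottles(im,pose): print(r)
im=cv2.imread("pics/w1.png")[:,:,::-1].copy()
pose=[np.array([ 0.39991135, -0.27032019,  0.24999511]), np.array([-0.50017035,  0.50026242,  0.49973204, -0.49983499])]
print('w1')
for r in bottles(im,pose): print(r)
E
```

```text
(array([ 0.38895312, -0.32128277], dtype=float32), np.float32(25.444218), np.float32(0.077147275), np.float32(0.026546147))
(array([ 0.38685003, -0.28661624], dtype=float32), np.float32(21.976477), np.float32(0.07387135), np.float32(0.026145782))
(array([ 0.54603624, -0.33882335], dtype=float32), np.float32(-26.3501), np.float32(0.07676539), np.float32(0.025121598))
(array([ 0.56490916, -0.3146147 ], dtype=float32), np.float32(-25.660872), np.float32(0.07627071), np.float32(0.02545326))
w1
(array([ 0.38296586, -0.28746653], dtype=float32), np.float32(21.42056), np.float32(0.07575145), np.float32(0.026643757))
(array([ 0.38790202, -0.3197585 ], dtype=float32), np.float32(25.79061), np.float32(0.07572898), np.float32(0.028456368))
(array([ 0.545751  , -0.33850098], dtype=float32), np.float32(-25.331444), np.float32(0.07677302), np.float32(0.027216122))
(array([ 0.5631572, -0.3143822], dtype=float32), np.float32(-26.096758), np.float32(0.07681302), np.float32(0.025943186))
```

```bash
cat >> h.py <<'E'
def grab_pair(c,yaw,z=.002,lift=.045,force=60):
    a=np.radians(yaw)+np.pi/2
    if a>np.pi/2+.9: a-=np.pi
    bot.set_gripper(1.0,force)
    bot.move_pose([*c,.12],down(a)); bot.move_linear([*c,z],speed=.08)
    bot.set_gripper(0.0,force); print("w",bot.read_gripper_width()*85)
    bot.move_linear([*c,z+lift],speed=.06); print("w",bot.read_gripper_width()*85, bot.read_clock())
E
python3 - <<'E'
from h import *
c=np.array([.5545,-.3266])
grab_pair(c,-26)
shot("wrist","w5"); shot("scene","s5")
E
```

```text
w 54.45529841479083
w 54.42920651929285 39.825
```

View pics/w5.png

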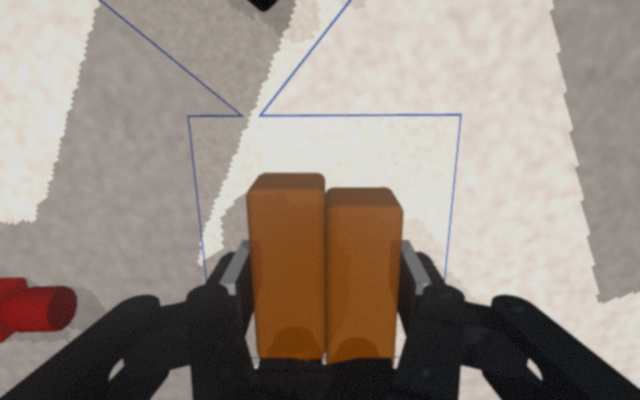

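View pics/s5.png

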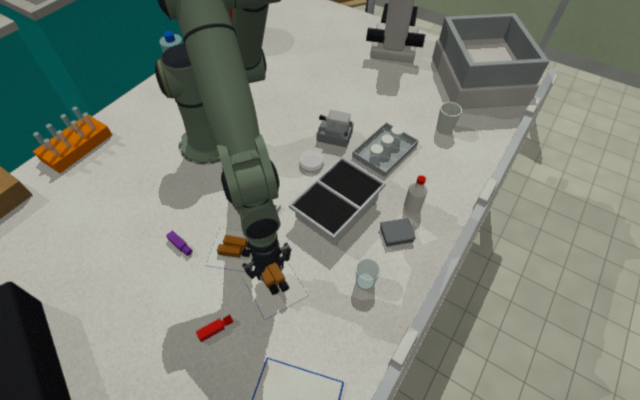

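```bash
cat >> h.py <<'E'
RY=np.radians(-6.6); BR=np.array([.5705,-.0643]); BL=np.array([.5855,.0647])
def place_pair(bay,flip=0,off=(-.012,0),z=.002):
    c=bot.read_position()[:2]
    bot.move_linear([*c,.20],speed=.12)
    q=fr(bay,RY,off); a=RY+np.pi/2+flip
    bot.move_pose([*q,.20],down(a)); print("w",bot.read_gripper_width()*85)
    bot.move_linear([*q,.110],speed=.12)
    f=bot.move_linear([*q,z+.085-.003],speed=.025,until_force=3); print("touch",f,bot.read_position()[2])
    bot.set_gripper(.78); bot.move_linear([*q,.2],speed=.12); print(bot.read_clock())
E
python3 - <<'E'
from h import *
place_pair(BR)
bot.set_gripper(1.0)
bot.move_pose([.50,-.27,.24],down(np.pi/2)); 
im,pose=shot("wrist","w6"); shot("top","t6")
print([x.tolist() for x in pose])
for r in bottles(im,pose): print(r)
E
```

```text
w 54.368345020477605
touch True 0.08767901284760488
45.475
[[0.5000644211696768, -0.26924281401451194, 0.23971796390263955], [-0.5002338146132275, 0.49970293091860646, 0.5002353969147134, -0.4998276295108474]]
(array([ 0.38880107, -0.32094368], dtype=float32), np.float32(25.188316), np.float32(0.07735002), np.float32(0.027147785))
(array([ 0.3859588 , -0.28688285], dtype=float32), np.float32(22.36579), np.float32(0.0747093), np.float32(0.026319226))
(array([ 0.5775364 , -0.00529181], dtype=float32), np.float32(-5.663912), np.float32(0.11630873), np.float32(0.09332227))
```

View pics/w6.png

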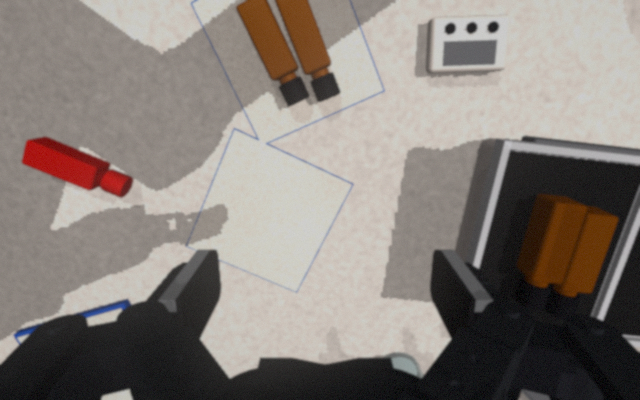

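View pics/t6.png

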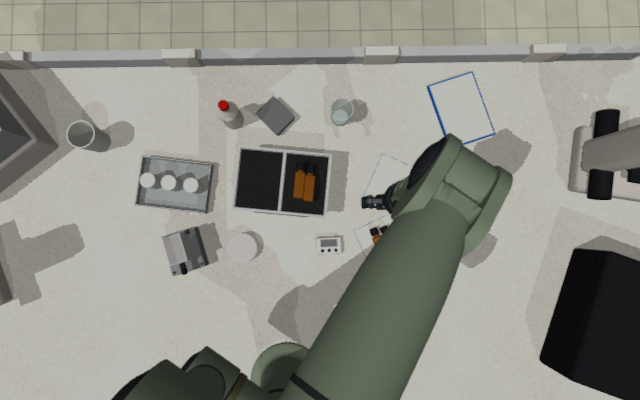

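```bash
python3 - <<'E'
from h import *
grab_pair(np.array([.386,-.3037]),23.6)
shot("wrist","w7")
E
```

```text
w 54.572157709474716
w 54.51256845213508 50.6417
```

View pics/w7.png

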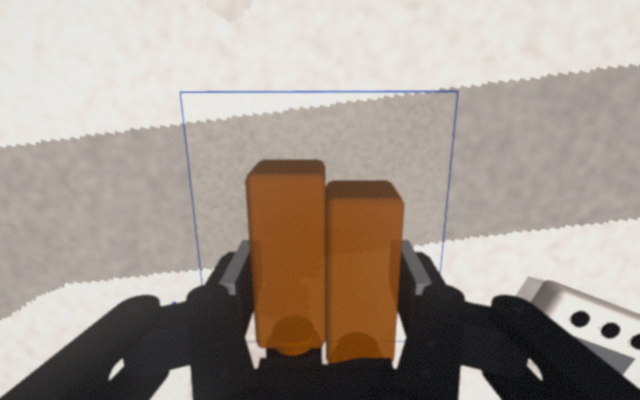

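```bash
python3 - <<'E'
from h import *
place_pair(BL)
bot.move_pose([.58,.12,.36],down(np.pi/2)); 
im,pose=shot("wrist","w8")
for r in bottles(im,pose,z=.113,minA=500): print(r)
# move to look at switchbox
bot.move_pose([.46,.26,.24],down(np.pi/2)); im,pose=shot("wrist","w9"); print([x.tolist() for x in pose], bot.read_clock())
for n in("cover_tab","toggle_tip","switchbox"):print(n,bot.search_frame("wrist",n))
E
```

```text
w 54.28723753527148
touch True 0.08767283305819994
56.75
(array([ 0.55585843, -0.05727184], dtype=float32), np.float32(-6.0865192), np.float32(0.085340925), np.float32(0.064037025))
(array([0.56597304, 0.06836741], dtype=float32), np.float32(-6.7215643), np.float32(0.08661137), np.float32(0.05698513))
[[0.46104724205572195, 0.25960311563200633, 0.2403176558841908], [-0.49987671674383016, 0.5004910465295871, 0.5000409418952564, -0.4995908694418182]] 58.45
cover_tab [{'bbox': [325.5, 1.8, 93.3, 150.4], 'confidence': 0.59}, {'bbox': [1.7, 169.2, 202.8, 219.2], 'confidence': 0.3}]
toggle_tip [{'bbox': [289.2, 0.0, 140.6, 152.6], 'confidence': 0.34}]
switchbox [{'bbox': [289.5, 0.1, 137.9, 153.8], 'confidence': 0.64}]
```

View pics/w8.png

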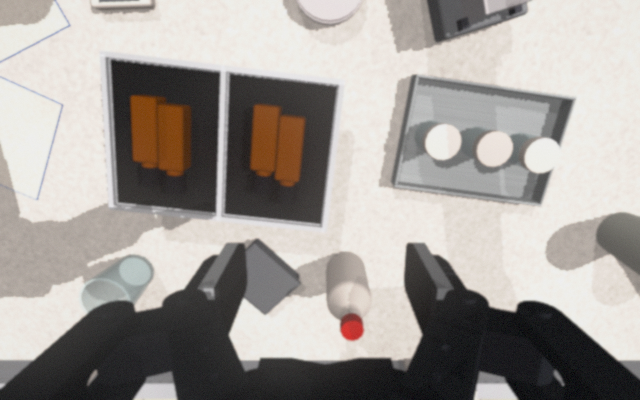

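View pics/w9.png

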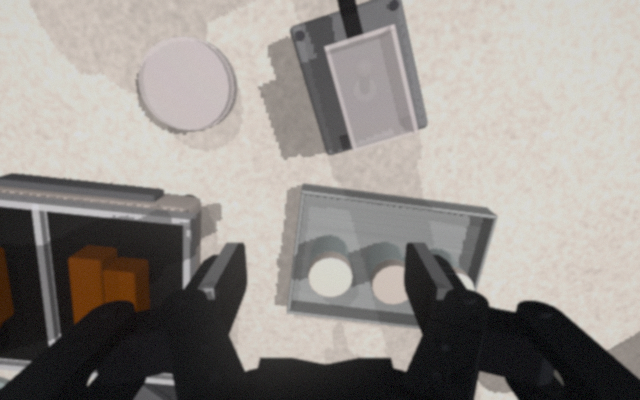

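```bash
python3 - <<'E'
from h import *
bot.move_pose([.37,.27,.28],down(np.pi/2)); im,pose=shot("wrist","w10"); print([x.tolist() for x in pose], bot.read_clock())
cv2.imwrite("pics/w10c.png",cv2.resize(im[30:250,230:470,::-1],None,fx=2.5,fy=2.5,interpolation=cv2.INTER_CUBIC))
for n in("cover_tab","toggle_tip","switchbox"):print(n,bot.search_frame("wrist",n))
E
```

```text
[[0.37039288975084045, 0.2701538073773058, 0.2810460703317825], [-0.4995812719430765, 0.5003239660021128, 0.5009279641537692, -0.49916495920328247]] 59.1333
cover_tab [{'bbox': [312.6, 113.5, 75.9, 122.2], 'confidence': 0.93}]
toggle_tip []
switchbox [{'bbox': [288.2, 97.1, 112.3, 139.3], 'confidence': 0.79}]
```

View pics/w10c.png

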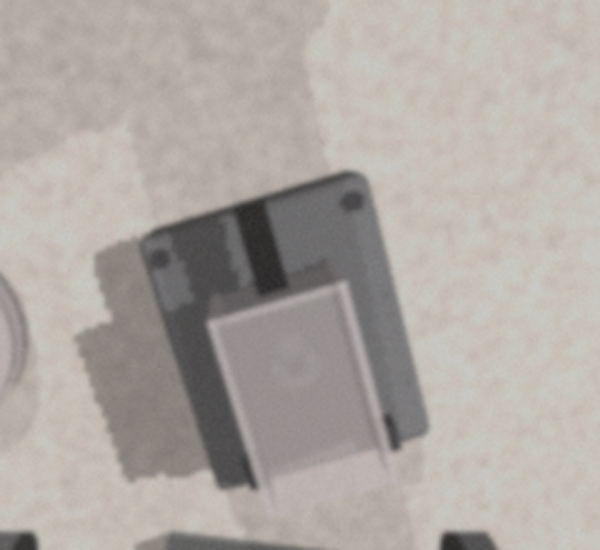

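```bash
python3 - <<'E'
from h import *
pose=[np.array(x) for x in [[0.37039288975084045, 0.2701538073773058, 0.2810460703317825], [-0.4995812719430765, 0.5003239660021128, 0.5009279641537692, -0.49916495920328247]]]
cr=lambda P:np.array(P)/2.5+[230,30]
c=unproj(cr([[141,236],[368,172],[431,432],[222,490]]),.045,"wrist",pose)[:,:2]
print(c.round(4).tolist(),c.mean(0),[round(float(np.linalg.norm(c[i]-c[(i+1)%4])),4) for i in range(4)],
 [round(float(np.degrees(np.arctan2(*(c[j]-c[i])[::-1]))),2) for i,j in((0,1),(3,2),(0,3),(1,2))])
# top face of cover z=.105 at corners front
k=unproj(cr([[208,322],[346,283],[399,485],[272,511]]),.105,"wrist",pose)[:,:2]
print(k.round(4).tolist(),[round(float(np.linalg.norm(k[i]-k[(i+1)%4])),4) for i in range(4)],k.mean(0))
print("tab tip",unproj(cr([[252,203]]),.079,"wrist",pose), "tab root",unproj(cr([[270,290]]),.079,"wrist",pose))
E
```

```text
[[0.3404, 0.2307], [0.3145, 0.3247], [0.4271, 0.3575], [0.4548, 0.264]] [0.38419304 0.29424389] [0.0975, 0.1173, 0.0975, 0.1192] [105.44, 106.56, 16.22, 16.22]
[[0.3647, 0.2604], [0.3506, 0.3099], [0.4282, 0.3328], [0.4389, 0.2844]] [0.0515, 0.0809, 0.0496, 0.078] [0.39558499 0.2968943 ]
tab tip [[0.32441754 0.27660807 0.079     ]] tab root [[0.3574589  0.28372431 0.079     ]]
```

```bash
cat >> h.py <<'E'
BC=np.array([.3842,.2942]); BY=np.radians(16.1)
def tab(th):
    r=np.hypot(.105,.032); a=np.arctan2(.032,.105)+th
    return np.array([*fr(BC,BY,[.05-r*np.cos(a),0]),.047+r*np.sin(a)])
QB=down(BY+np.pi/2)
def pinch(th,off=.012):
    t=tab(th)
    bot.set_gripper(.5,20)
    bot.move_pose(t+[0,0,.08],QB); bot.move_linear(t-[0,0,off],speed=.08)
    bot.set_gripper(0.0,20); print("pinch w mm",bot.read_gripper_width()*85)
def arc(t0,t1,off=.012,n=10,speed=.08):
    for th in np.linspace(t0,t1,n+1)[1:]:
        bot.move_linear(tab(th)-[0,0,off],speed=speed)
    print("F",bot.read_ft_force().round(1) if hasattr(bot.read_ft_force(),'round') else bot.read_ft_force(),"w",bot.read_gripper_width()*85)
E
python3 - <<'E'
from h import *
im,_=shot("top","t11")
print([r for r in bottles(im,None,"top",z=.113,minA=60)])
for th in np.linspace(0,1.9,6):
    print(bot.solve_ik(tab(th)-[0,0,.012],QB) is not None)
pinch(0); shot("scene","s11"); print(bot.read_clock())
E
```

```text
[(array([0.5662259, 0.0644334], dtype=float32), np.float32(-1.1083481), np.float32(0.08030152), np.float32(0.057756662)), (array([ 0.55573434, -0.06454322], dtype=float32), np.float32(-6.086076), np.float32(0.079790294), np.float32(0.057647668))]
True
True
True
True
True
True
pinch w mm 11.440416876033758
61.9917
```

View pics/t11.png

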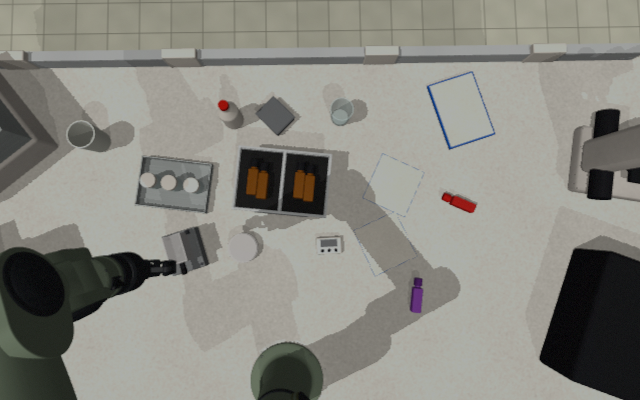

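View pics/s11.png

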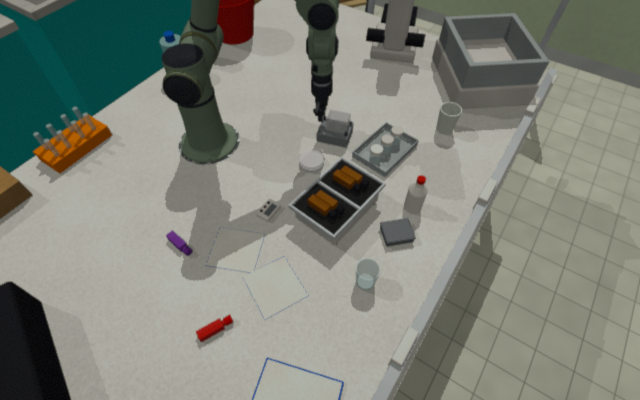

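```bash
python3 - <<'E'
from h import *
arc(0,1.6,n=12)
shot("scene","s12a")
bot.set_gripper(.5,20); p=bot.read_position(); bot.move_linear(np.array(p)+[0,0,.08],speed=.12)
bot.move_pose([*fr(BC,BY,[-.06,0]),.25],QB)
im,pose=shot("wrist","w12"); im,_=shot("scene"); cv2.imwrite("pics/s12.png",cv2.resize(im[80:180,270:430,::-1],None,fx=4,fy=4)); print([x.tolist() for x in pose],bot.read_clock())
for n in("toggle_tip","cover_tab"):print(n,bot.search_frame("wrist",n))
E
```

```text
F [ 1.6 -4.4  1.8] w 11.314496570464344
[[0.32655527712868665, 0.2776300655798033, 0.2498953883788327], [-0.4248454457193868, 0.4251010535484804, 0.5653464308102895, -0.5649591619697252]] 68.0083
toggle_tip [{'bbox': [316.1, 215.3, 15.9, 17.1], 'confidence': 0.7}, {'bbox': [295.3, 263.8, 58.3, 99.2], 'confidence': 0.57}]
cover_tab [{'bbox': [295.1, 262.8, 57.9, 101.5], 'confidence': 0.94}]
```

View pics/w12.png

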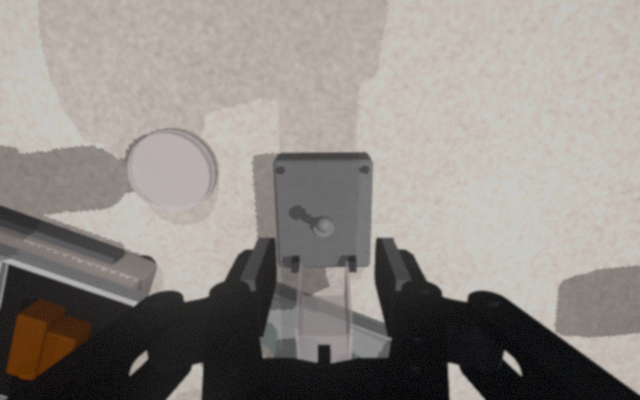

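View pics/s12.png

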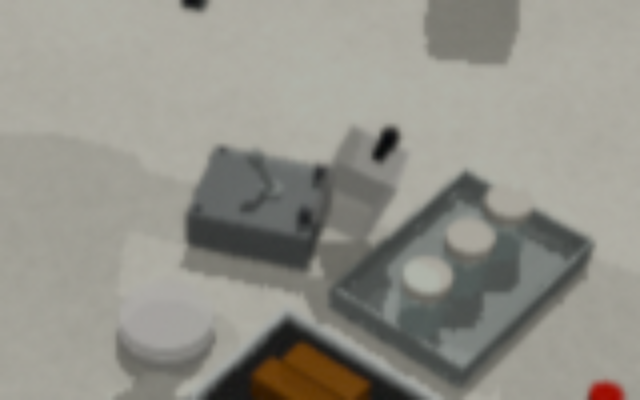

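```bash
python3 - <<'E'
from h import *
pose=[np.array(x) for x in [[0.32655527712868665, 0.2776300655798033, 0.2498953883788327], [-0.4248454457193868, 0.4251010535484804, 0.5653464308102895, -0.5649591619697252]]]
for z in (.075,.083,.088):
    p=unproj([324,226],z,"wrist",pose)[0][:2]-BC
    print(z,p@[np.cos(BY),np.sin(BY)],p@[-np.sin(BY),np.cos(BY)])
c=unproj([[276,155],[371,155],[274,266],[373,266]],.045,"wrist",pose)[:,:2]-BC
print(np.c_[c@[np.cos(BY),np.sin(BY)],c@[-np.sin(BY),np.cos(BY)]].round(4))
E
```

```text
0.075 -0.0008266830461816832 -0.00043527180008355685
0.083 -0.004096763751331539 -0.00040585618228195945
0.088 -0.0061405641920501955 -0.00038747142115594775
[[-0.0637 -0.0477]
 [-0.0637  0.0458]
 [ 0.0579 -0.0546]
 [ 0.0579  0.0523]]
```

```bash
python3 - <<'E'
from h import *
bot.set_gripper(0.0,20)
z=.074
bot.move_pose([*fr(BC,BY,[-.045,0]),.14],QB)
bot.move_linear([*fr(BC,BY,[-.045,0]),z],speed=.1)
f=bot.move_linear([*fr(BC,BY,[.020,0]),z],speed=.04,until_force=8)
d=np.array(bot.read_position())[:2]-BC
print(f,d@[np.cos(BY),np.sin(BY)],bot.read_ft_force())
bot.move_linear([*fr(BC,BY,[-.03,0]),z],speed=.1)
bot.move_linear([*fr(BC,BY,[-.03,0]),.14],speed=.12)
bot.move_pose([*fr(BC,BY,[-.06,0]),.25],QB)
im,pose=shot("wrist","w13"); im,_=shot("scene"); cv2.imwrite("pics/s13.png",cv2.resize(im[80:180,270:430,::-1],None,fx=4,fy=4))
print(bot.search_frame("wrist","toggle_tip"),bot.read_clock())
E
```

```text
True 0.00949072163766134 [-1.12616114 -0.46842806  3.02636098]
[{'bbox': [321.9, 223.0, 4.1, 12.0], 'confidence': 0.64}] 73.1083
```

View pics/w13.png

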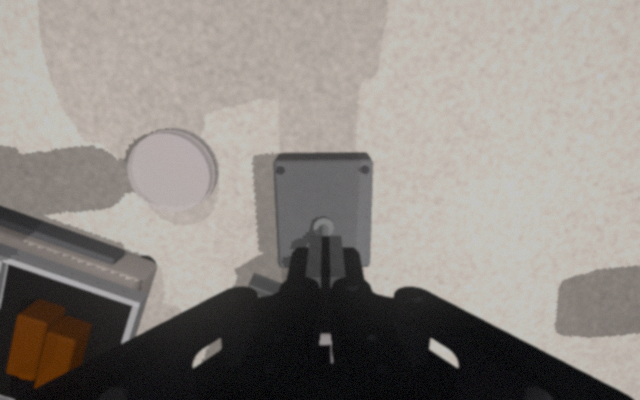

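View pics/s13.png

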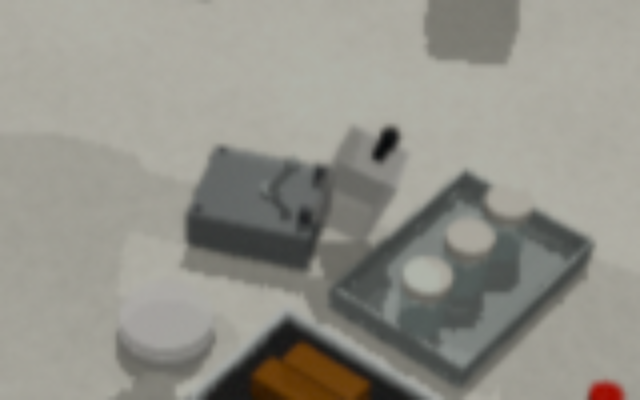

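```bash
python3 - <<'E'
from h import *
bot.move_pose([*fr(BC,BY,[.0,0.0]),.22],QB)
im,pose=shot("wrist"); print([x.tolist() for x in pose])
cv2.imwrite("pics/w14.png",cv2.resize(im[0:260,200:440,::-1],None,fx=2.3,fy=2.3,interpolation=cv2.INTER_CUBIC))
for n in("toggle_tip",):print(n,bot.search_frame("wrist",n))
for x,z in((.010,.048),(-.009,.083),(.029,.083)): print(x,proj([*fr(BC,BY,[x,0]),z],"wrist",pose))
pz=[np.array(x) for x in [[0.32655527712868665, 0.2776300655798033, 0.2498953883788327], [-0.4248454457193868, 0.4251010535484804, 0.5653464308102895, -0.5649591619697252]]]
for x,z in((.010,.048),(-.009,.083),(.029,.083)): print("w12",x,proj([*fr(BC,BY,[x,0]),z],"wrist",pz), "scene",(proj([*fr(BC,BY,[x,0]),z],"scene")-[270,80])*4)
E
```

```text
[[0.38382357389651633, 0.29359709228520897, 0.21773595014332836], [0.42599064258816455, -0.4245656186669444, -0.563403985249396, 0.5664379553652594]]
toggle_tip [{'bbox': [315.6, 175.2, 18.3, 48.7], 'confidence': 0.65}]
0.01 [[325.20527288 178.97440946]]
-0.009 [[325.13089414 166.76556103]]
0.029 [[325.19315065 211.94487392]]
w12 0.01 [[324.51675307 225.81047303]] scene [[269.55078055 186.89750016]]
w12 -0.009 [[324.43261831 221.07195111]] scene [[251.27327743 154.45314002]]
w12 0.029 [[324.46523104 258.21177439]] scene [[290.95211563 162.83174749]]
```

View pics/w14.png

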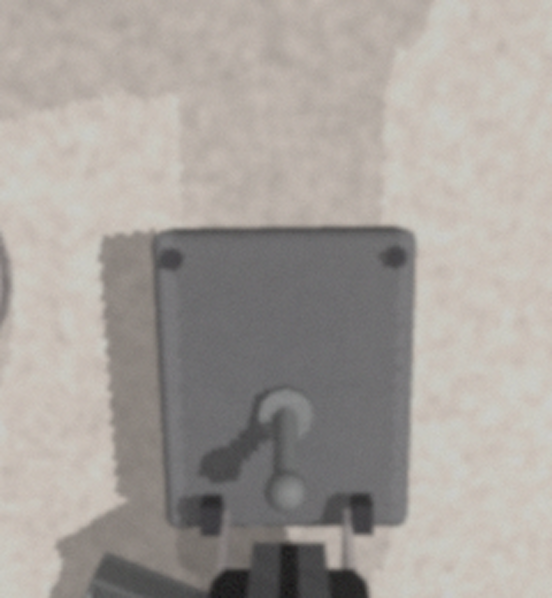

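```bash
python3 - <<'E'
from h import *
pinch(1.9,.012)
w=bot.read_gripper_width()*85
if w>8:
    arc(1.9,.0,n=14)
    shot("scene","s15")
    bot.set_gripper(.5,20)
    p=np.array(bot.read_position()); bot.move_linear(p+[0,0,.09],speed=.1)
    bot.move_pose([*fr(BC,BY,[.0,0.0]),.24],QB)
im,pose=shot("wrist","w15"); shot("top","t15"); print(bot.read_clock(),[x.tolist() for x in pose])
E
```

```text
pinch w mm 11.398295982525799
F [ -0.2 -10.3   2.3] w 11.537508255350232
83.0333 [[0.38439143950295307, 0.29414030006031533, 0.23966532428523082], [0.4252333868832519, -0.4250757226306236, -0.5649008838889817, 0.5651320094378823]]
```

View pics/w15.png

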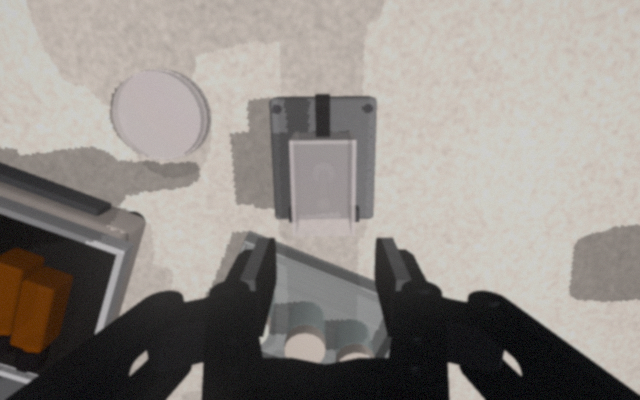

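View pics/t15.png

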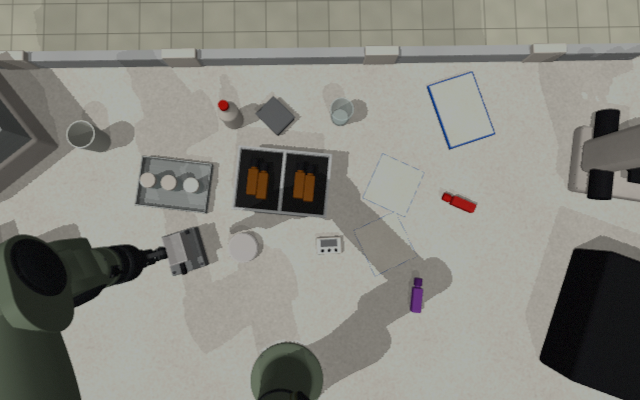

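```bash
python3 - <<'E'
from h import *
pose=(bot.read_position(),bot.read_tool_rot())
for th in (0,.1,.2):
    t=tab(th); print(th,proj(t-np.r_[.009*np.cos(BY),.009*np.sin(BY),0],"wrist",pose))
im=cv2.imread("pics/w15.png"); cv2.imwrite("pics/w15c.png",cv2.resize(im[80:250,250:400],None,fx=3.5,fy=3.5,interpolation=cv2.INTER_CUBIC))
bot.move_pose([.62,.03,.30],down(np.pi/2)); 
im,pose=shot("wrist","w16"); print(bot.read_clock())
for r in bottles(im,pose,z=.113,minA=500): print(r)
E
```

```text
0 [[324.81030616  95.53557267]]
0.1 [[324.79071887 100.73183847]]
0.2 [[324.77183798 107.58148394]]
84.4333
(array([ 0.5575654 , -0.05937961], dtype=float32), np.float32(-6.1246295), np.float32(0.08440595), np.float32(0.060759075))
(array([0.567202  , 0.06748786], dtype=float32), np.float32(-6.91935), np.float32(0.08606677), np.float32(0.05699618))
```

View pics/w15c.png

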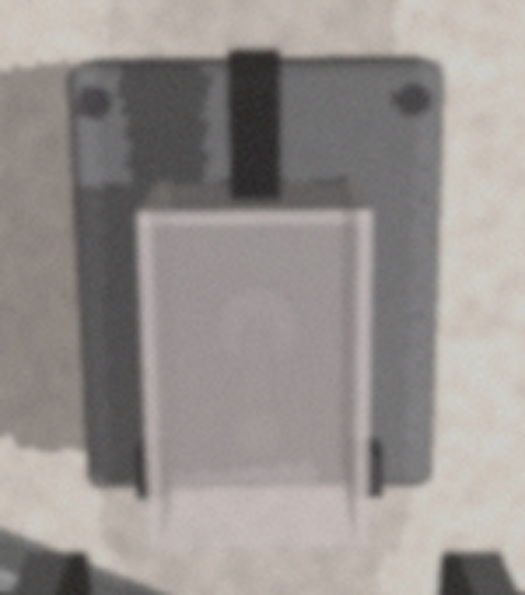

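View pics/w16.png

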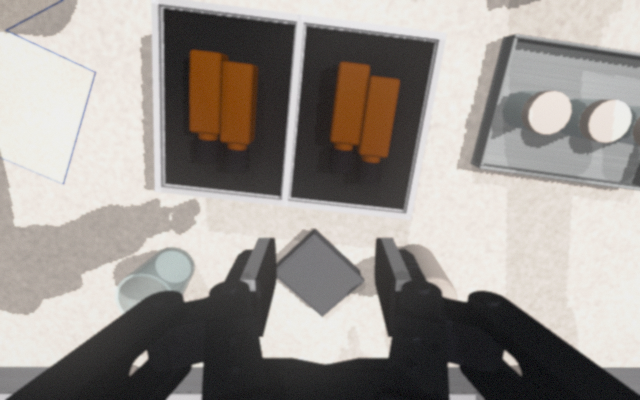

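```bash
python3 - <<'E'
from h import *
bot.move_pose([.45,-.1,.36],down(np.pi/2)); bot.wait(.5)
im,_=shot("scene","s17")
print(bot.read_ft_force(),bot.read_clock()); bot.close_job()
E
```

```text
[-0.48956645  0.78525959 -0.45295639] 85.875
the job is handed in; nothing more can be done
```

View pics/s17.png

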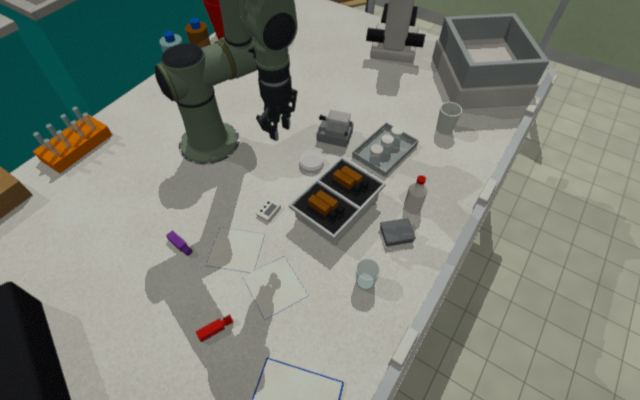

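The changeover is complete and the job was handed in at about 86 s of robot time; no verdict is reported.

- **Jars:** All three were moved from the platform to the tray, and the last pictures show them standing upright there.
- **Bottles:** Each pair was lifted in one grip and set down in its own bay. They lie flat, about 6° to 7° from the robot's x axis, which matches the rocker's own yaw of about −6.6°. Mates touch, but their ends are about 6 to 9 mm out of level. By my estimate the centres are about 29 mm apart, inside the 38 mm limit. I did not push them level.
- **Switch:** I lifted the cover and pushed the toggle over. Its ball sat within about 1 px of the predicted "on" position, seen before closing. Afterwards the cover's tab end sat within about 1 px of the shut prediction, and the toggle still showed as on through the cover.
- **Bystanders and look-alikes:** All appear unmoved in the final picture, and the robot is clear of everything.
- **Checks that disagreed:**
  - A first wrist view made it unclear whether the toggle had moved, because the fingers hid the ball; a second view settled it.
  - Individual bottle poses in the bays could not be separated, because mates merge into one blob in the colour mask. I checked them as pairs only.
  - I saw no sign of a bottle being knocked aside.

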